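# Snap the retaining cap onto the label-roll spindle

### The job

Lock the label roll in its holder: slide the black snap cap out of the open end of the aluminium keeper channel on the plywood riser, carry it over to the holder and press it down onto the spindle that stands out of the label roll, past the click, until its flange lies flat on top of the roll. Do not let go: keep pressing the cap down firmly after the click, and finish while the fingers still grip the cap and still push it down onto the roll. Leave the other things where they are.

Things in the scene. Friction and masses are not known exactly. Their poses are not given: they have to be found in the camera images.
- cap: Black plastic snap cap, loose, about 40 g: a round flange 56 mm across, 5 mm thick, with a round ribbed boss on it, 33 mm across, up to 38 mm above the underside (grip the boss from above). Origin: centre of the underside, z up; yaw does not matter. It starts in the keeper with the flange under the channel's lips, cannot be lifted out there and must be slid along to the open end.
- cap_mouth (a point): Centre of the hole in the cap's underside (same point as the cap's origin). The bore is 27 mm wide and 29 mm deep; an inner lip of 21 mm diameter lies 2.5 to 5 mm above the underside; below the lip the mouth widens to 25 mm.
- riser: Plywood-topped bench riser, a fixed table 290 (x) x 680 (y) mm on short legs over some padded mailers. Its top is 120 mm above the bench (z = 0.12); keeper and holder stand fixed on it. Origin: centre of its foot, on the bench. A wall shelf begins at x = 0.70, 350 mm above the bench.
- keeper: Aluminium C-channel fixed on the riser, 100 long (its x) x 71 x 13.5 mm high; origin at the centre of its underside, z up; turned up to 0.5 rad, left or right of the holder. Floor 3 mm thick; the flange has 2.5 mm play in height and at each side under the two inward lips; slot between the lips 39 mm. A stop closes its +x end. The cap starts centred at x = -0.012 to 0.015 of it.
- keeper_mouth (a point): Middle of the keeper's open end, on its floor: x = -0.050, z = 0.003 of the keeper. The cap comes out towards the keeper's -x and is clear of the lips once its centre is 28 mm past this point.
- holder: Label-roll holder fixed on the riser, left or right of the keeper: dark steel disc base 104 mm across and 10 mm thick, a white label roll 72 mm across on it, its top 62 mm above the riser, and a steel spindle on the same axis. Origin: centre of the underside, z up.
- seat (a point): On the spindle's axis at the top of the label roll, 62 mm above the riser (z = 0.182): the cap's origin comes here when fully home. Pushing down past the barbs takes about 6 to 12 N, starting about 9 mm above home; the force drops (the click) 3 to 6 mm above home, then the cap goes down onto the roll, a rigid stop, where the force rises again.
- spindle_tip (a point): Top of the spindle, 26 mm above the seat. The nose tapers from 7 mm at the tip to 17 mm thick 11 mm lower. Below that four spring-loaded barbs stand out to 26 mm across, widest 8.5 mm above the seat; they give way inwards to let the cap's lip pass and spring out above it.
- tape_roll: Bystander: pink tape roll lying flat, 100 mm across, 48 mm high; origin at the centre of its underside. Leave alone.
- terminal: Bystander: black handheld terminal lying face up, 149 x 72 x 23 mm (long along its x); origin at the centre of its underside. Leave alone.
- marker: Bystander: black marker pen lying down, 138 mm long (along its y), 17 mm thick; origin at the centre of its underside. Leave alone.
- carton: Bystander: small taped carton 89 x 120 x 58 mm; origin at the centre of its underside. Leave alone.

How it is judged (in metres and radians):
On the way, in this order (a step that is already met when the one before it is completed fails the run):
1. the cap has been slid out of the keeper's open end (x of cap in the frame of keeper below -0.075 m), for 0.05 s.
2. the cap is snapped fully home on the spindle (z of cap in the frame of seat between -0.003 and 0.0015 m and horizontal distance between cap and seat below 0.004 m and angle between the z axis of cap and the z axis of holder, either way round below 0.06 rad), for 0.2 s.
At the end, for the whole second after the job is handed in: The cap is past the click with its underside within 1.5 mm of the top of the label roll, within 4 mm of the spindle axis and level within 0.06 rad, the fingers still hold it (over 3 N) and it is still pressed down on the holder with more than 4 N; the program finishes like this, without letting go (all of step 2 and contact force between cap and holder above 4 N and contact force between the fingers and cap above 3 N); the arm keeps its last pose, push and grip.
It fails at once if the roll of tape was moved by more than 3 cm (distance of tape_roll from where it was at the start of the episode above 0.03 m).
It fails at once if the handheld terminal was moved by more than 3 cm (distance of terminal from where it was at the start of the episode above 0.03 m).
It fails at once if the marker pen was moved by more than 3 cm (distance of marker from where it was at the start of the episode above 0.03 m).
It fails at once if the small carton was moved by more than 3 cm (distance of carton from where it was at the start of the episode above 0.03 m).
It also fails if it takes over 38 s, if anything falls off the work surface, if the arm or the gripper's body presses on something with over 40 N, if the wrist force passes 120 N, or if a joint passes its speed limit or range.

### The arm

A 6-joint arm with a two-finger parallel gripper is mounted at the origin on a cart in front of the work surface, level with it; the furniture and walls round the work are solid. World frame = base frame: x ahead of the robot, y to its left, z up, the work surface at z = 0. Lengths are in mm, angles in rad, forces in N, time in s.
With the tool pointing down it reaches from about 350 to 875 mm from the base axis. Payload 4.2 kg.
Tool frame: the origin (TCP) lies at the very end of the fingers, on their centre line; the grasp point (between the pads) lies 19 mm behind it; z points along the fingers, y is the line along which they close (so a half turn about z gives the same grasp; the last joint's range is limited). The gripper opens to 85 mm and grips with 20 to 120 N. Pads are 22 mm wide; open, the fingers measure 114 mm over their backs; the gripper's body (76 mm by 85 mm) begins 54 mm behind the grasp point. The pads swing forward as they close: fully open they stand 13 mm farther back than shut.
Start: joints at [1.403, 0.385, 0.008, 0, -1.194, -0.259], TCP at [258.691, 568.927, 231.312] pointing down, gripper open.
Joint ranges: [-3.14, 3.14], [-1.21, 2.06], [-1.07, 1.41], [-3.16, 2.05], [-2.99, -0.16], [-3.1, 3.1]. Speed limits (rad/s): [2.79, 2.79, 3.14, 3.14, 3.14, 3.14].

### API

Orientations are given as a unit quaternion [x, y, z, w].
In Python, from bench import arm, viewer gives the robot as it stands. The module is installed in compiled form; this text tells all that it offers.
- The arm moves only by the tool pendant, called as name(argument=value, ...), one argument or row to a line, values as JSON. Schema: {"type":"object","properties":{"steps":{"type":"array","items":{"type":"array","items":{"type":"array","items":{"type":"number"},"minItems":6,"maxItems":6},"minItems":1,"maxItems":10},"minItems":1,"maxItems":1},"aperture":{"type":"number"},"only":{"type":"string"},"quiet":{"type":"boolean"},"lines":{"type":"string"}},"required":["steps"],"additionalProperties":false}. steps is a list that holds a single list of rows (three levels of brackets), with 1 to 10 rows, each of 6 numbers: dx, dy, dz in shares of 750 mm (1.0 is 750 mm), then a rotation vector rx, ry, rz in parts of the range, where 1.0 means 2 pi rad; each row is the pose to reach, as a shift and turn from the pose commanded when the call began, along the tool's axes at that moment; what a row does not reach only later rows make up. A row lasts 1/10 s, in which the tool goes at most 50 mm and 0.15 rad, less where a joint would pass 70% of its speed; a pose out of reach is approached as far as the arm can. aperture is the finger opening in mm, set as the call begins (left out keeps the last). The fingers move at their own pace and stop on an object; the grip force is fixed at half the most. Time passes only in rows, so rows that do not move let the fingers close. The tool returns the time, the measured TCP pose, the force, the opening and the grip force at its end. only (a regular expression) keeps the lines of the reply that match it, lines (a string "A,B") keeps lines A to B, and quiet returns only ok. No shift or turn number may pass 1 either way. Input that does not fit is refused with a message, and nothing moves.
- arm.read_state(): the state, without advancing time (a new reading comes with each control period).
- viewer.get_image(name): name is "side" or "top"; returns (picture, depth): 400x640x3 uint8, blue, green, red; 400x640 float32, mm along the optical axis (not along the pixel's ray), 0 where there is no reading.
- viewer.get_calibration(name): a dict with "K" (3x3 intrinsics, pixels), "rvec" (rotation vector, rad) and "tvec" (3), from world to camera coordinates, as OpenCV has them. Camera axes: x right, y down, z forward; pixel columns grow to the right and rows downward; lengths in mm; the calibration is good to about 2 mm. A picture is of the moment at which its call begins. get_calibration takes no time and is no camera call.
- arm.job_done(): hands the job in; it is judged then, once.
The state is a dict: "clock": time; "joints": joint angles; "joint_vel": joint speeds; "joint_efforts": joint torques, N m; "position": TCP position; "ee_rot": TCP orientation; "contact_force": force on the tool from outside, world axes, zero at the start; "wrist_torque": the same for the moment, N m; "gripper_width": finger opening in mm; "grasp_force": force on a finger pad.
Only numpy, scipy, OpenCV 4.12 (cv2) and the standard library are available. Lean on these libraries where they do the work, as an engineer would, in place of code of your own. Each camera call takes 0.05 s, during which the arm holds its last target. There are 200 camera calls.

## Working session

There is one attempt and no reset: what is moved stays moved. The work goes in short steps, Python scripts to look and compute and a tool call to move; the robot and the scene stay as the last step left them, time stands still between calls to the robot, and variables do not carry over. Pictures are saved under pics/ and viewed, at most 10 in all, crops included, and the job is handed in when it is done.

```bash
mkdir -p pics
```

Create h.py:
```python
import numpy as np, cv2
from bench import arm, viewer
def cal(n):
    c=viewer.get_calibration(n); return np.array(c["K"]),cv2.Rodrigues(np.array(c["rvec"],float))[0],np.array(c["tvec"],float).ravel()
def cloud(n,dep):
    K,R,t=cal(n); v,u=np.mgrid[:400,:640]
    p=np.stack([(u-K[0,2])/K[0,0]*dep,(v-K[1,2])/K[1,1]*dep,dep],-1)
    w=(p-t)@R; w[dep==0]=np.nan; return w
def ray(n,u,v,z):
    K,R,t=cal(n); d=R.T@np.linalg.inv(K)@[u,v,1]; c=-R.T@t; return c+d*(z-c[2])/d[2]
def proj(n,P):
    K,R,t=cal(n); q=K@(R@np.array(P,float)+t); return q[:2]/q[2]
```

Run:
```python
from h import *
for n in("top","side"):
    im,d=viewer.get_image(n); cv2.imwrite(f"pics/{n}0.png",im); np.save(f"{n}0.npy",d)
    K,R,t=cal(n); print(n,-R.T@t,K[0,0],R[2])
s=arm.read_state(); print(s)
```

```text
top [ 489.1206051    35.91054067 1238.53421463] 362.24102223999535 [ 0.04817133 -0.01050322 -0.99878386]
side [-327.39772756 -510.9718332   926.69731041] 408.13050314405785 [ 0.69127944  0.40543465 -0.59812664]
{'clock': 0.1, 'joints': array([ 1.40259623e+00,  3.85481723e-01,  6.77384086e-03, -4.18114276e-04,
       -1.19400681e+00, -2.58588613e-01]), 'joint_vel': array([ 0.0004589 , -0.00053098,  0.00493164,  0.00188285,  0.000539  ,
        0.00057525]), 'joint_efforts': array([-3.54353961e-04, -3.93321240e+01,  1.88928080e+01,  4.19795349e+00,
       -2.59774104e-03, -2.16090953e-06]), 'position': array([258.49874938, 568.46996025, 230.33667768]), 'ee_rot': array([ 9.77300894e-01, -2.11853733e-01, -1.50784955e-04,  9.66979837e-04]), 'contact_force': array([-0.27183221, -1.24981064, -0.38439978]), 'wrist_torque': array([ 0.03714948, -0.00734069,  0.02373369]), 'grasp_force': 0.0, 'gripper_width': 85.10714398515343}
```

View pics/top0.png

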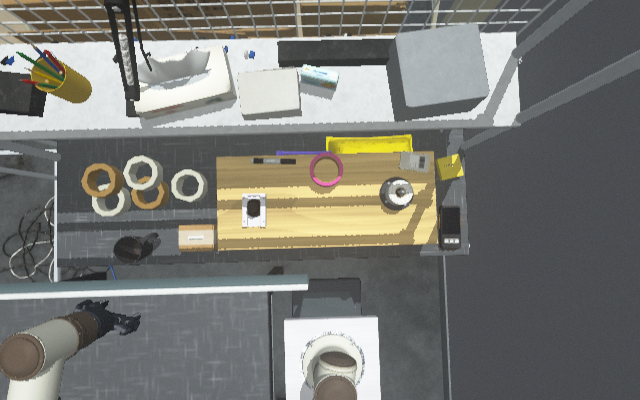

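View pics/side0.png

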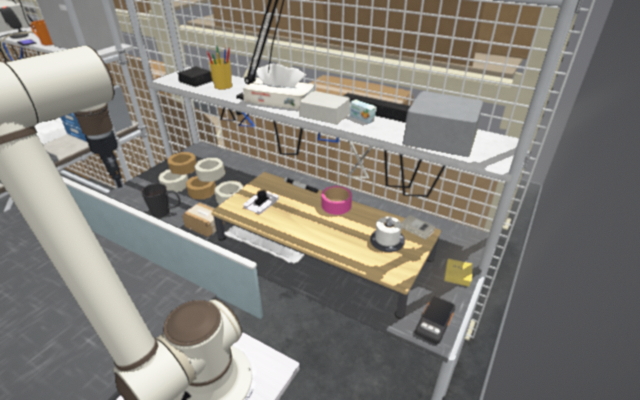

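The top view shows the keeper with the black cap near (254,209), the holder near (397,193), the pink tape at (326,169), the marker at (273,160), the carton at (196,237) and the terminal at (451,227). I'll zoom in and measure.

Run:
```python
from h import *
im=cv2.imread("pics/top0.png"); d=np.load("top0.npy")
a=cv2.resize(im[180:240,220:290],None,fx=7,fy=7,interpolation=cv2.INTER_CUBIC)
b=cv2.resize(im[165:225,362:432],None,fx=7,fy=7,interpolation=cv2.INTER_CUBIC)[:, :]
cv2.imwrite("pics/crop0.png",cv2.resize(np.hstack([a,b]),(800,343)))
w=cloud("top",d); np.set_printoptions(precision=1,suppress=True,linewidth=200)
for y in range(188,232,4): print(y,[tuple(np.round(w[y,x]).astype(int)) if d[y,x]>0 else 0 for x in range(234,276,4)])
# spindle
r=w[165:225,362:432]; print("max", [ (np.round(r[i,j]),j+362,i+165) for i,j in [np.unravel_index(np.nanargmax(r[...,2]),r.shape[:2])]])
m=(r[...,2]>172)&(r[...,2]<192); print("roll",m.sum(),np.median(r[m],0),r[m].min(0),r[m].max(0))
m=(r[...,2]>124)&(r[...,2]<136); print("base",m.sum(),r[m].min(0),r[m].max(0))
print("glass",w[285,100:260:40], "depth front", w[255:300:6,240])
```

```text
188 [(np.int64(591), np.int64(290), np.int64(123)), (np.int64(591), np.int64(278), np.int64(118)), (np.int64(590), np.int64(266), np.int64(120)), (np.int64(590), np.int64(253), np.int64(122)), (np.int64(590), np.int64(242), np.int64(117)), (np.int64(590), np.int64(229), np.int64(116)), (np.int64(589), np.int64(216), np.int64(120)), (np.int64(589), np.int64(204), np.int64(118)), (np.int64(588), np.int64(191), np.int64(121)), (np.int64(588), np.int64(180), np.int64(117)), (np.int64(587), np.int64(167), np.int64(121))]
192 [(np.int64(579), np.int64(291), np.int64(119)), (np.int64(578), np.int64(278), np.int64(122)), (np.int64(578), np.int64(265), np.int64(122)), (np.int64(578), np.int64(254), np.int64(119)), (np.int64(577), np.int64(241), np.int64(121)), (np.int64(577), np.int64(228), np.int64(123)), (np.int64(577), np.int64(217), np.int64(116)), (np.int64(576), np.int64(204), np.int64(122)), (np.int64(576), np.int64(192), np.int64(121)), (np.int64(576), np.int64(180), np.int64(118)), (np.int64(575), np.int64(167), np.int64(119))]
196 [(np.int64(566), np.int64(290), np.int64(122)), (np.
[... 4437 characters left out ...]
 np.int64(120)), (np.int64(465), np.int64(207), np.int64(116)), (np.int64(465), np.int64(194), np.int64(120)), (np.int64(465), np.int64(182), np.int64(120)), (np.int64(464), np.int64(170), np.int64(121))]
max [(array([ 555., -210.,  212.]), np.int64(403), np.int64(193))]
roll 447 [ 557.7 -206.9  181.5] [ 524.3 -244.5  172.4] [ 592.9 -173.4  192. ]
base 438 [ 465.1 -312.1  124. ] [ 649.  -112.7  136. ]
glass [[286.2 777.5  -7. ]
 [285.4 632.9  13.2]
 [286.  489.5  41. ]
 [286.4 352.6  66.5]] depth front [[ 373.5  301.3    0.1]
 [ 353.1  302.    -1.7]
 [ 237.3  465.5 -760.8]
 [ 204.1  467.2 -765.8]
 [ 286.3  311.7  -41.2]
 [ 285.8  287.1   74.6]
 [ 274.8  278.6  115.6]
 [ 220.2  317.   -60.5]]
```

View pics/crop0.png

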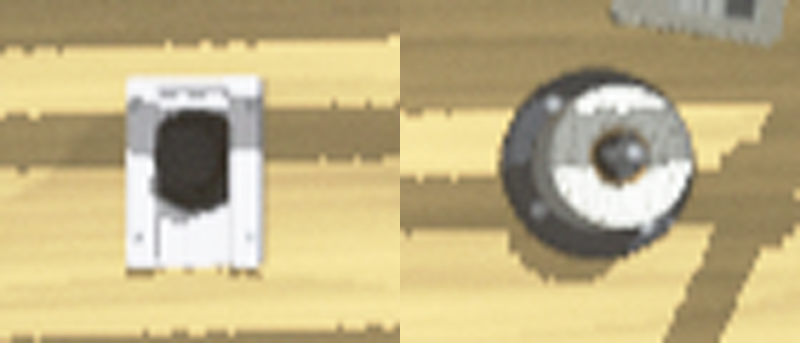

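Create meas.py:
```python
from h import *
def fit(n,mask,z):
    c=max(cv2.findContours(mask.astype(np.uint8),cv2.RETR_EXTERNAL,cv2.CHAIN_APPROX_NONE)[0],key=cv2.contourArea)
    return np.array([ray(n,u,v,z)[:2] for u,v in cv2.convexHull(c)[:,0]],np.float32)
def win(m,x0,x1,y0,y1):
    o=np.zeros_like(m); o[y0:y1,x0:x1]=m[y0:y1,x0:x1]; return o
```

Run:
```python
from meas import *
np.set_printoptions(precision=1,suppress=True)
for n,kw,hw in(("top",(236,272,186,232),(370,420,172,215)),("side",(238,284,186,216),(365,410,215,252))):
    im=cv2.imread(f"pics/{n}0.png"); h=cv2.cvtColor(im,cv2.COLOR_BGR2HSV)
    b=win((h[...,2]<85),*kw); 
    c=max(cv2.findContours(b.astype(np.uint8),0,1)[0],key=cv2.contourArea); print(n,"cap box",cv2.boundingRect(c), cv2.fitEllipse(c))
    if n=="top":
        k=win((h[...,1]<60)|(h[...,2]<85),*kw); p=fit(n,k,133.5); print("keeper",cv2.minAreaRect(p))
        r=win((h[...,1]<45)&(h[...,2]>110),*hw); r=cv2.morphologyEx(r.astype(np.uint8),cv2.MORPH_OPEN,np.ones((3,3)))
        p=fit(n,r,182); print("roll",cv2.minEnclosingCircle(p),cv2.fitEllipse(p))
        for t in(85,75):
            x=win((h[...,2]<t),*kw); p=fit(n,x,158); print("captop",cv2.minEnclosingCircle(p),cv2.minAreaRect(p))
        x=win(((h[...,2]<85)|(h[...,1]<60)),*hw);p=fit(n,x,130);print("base",cv2.minEnclosingCircle(p),cv2.fitEllipse(p))
        # tip
        x=win((h[...,2]<95),388,412,182,202); c=max(cv2.findContours(x.astype(np.uint8),0,1)[0],key=cv2.contourArea); print("sp",cv2.boundingRect(c))
    print(n,"predict seat proj",proj(n,[556,-207,182]),proj(n,[556,-207,208]))
im=cv2.imread("pics/side0.png")
a=[cv2.resize(im[y:y+50,x:x+66],(396,300),interpolation=cv2.INTER_CUBIC) for x,y in((228,175),(355,210))]
cv2.imwrite("pics/crop1.png",np.hstack(a))
```

```text
top cap box (247, 199, 13, 18) ((253.46534729003906, 207.51449584960938), (12.739730834960938, 17.13106918334961), 1.4015791416168213)
keeper ((522.58740234375, 229.17111206054688), (70.08830261230469, 100.99504852294922), 88.7420654296875)
roll ((558.5000610351562, -201.85107421875), 43.783653259277344) ((560.1229248046875, -204.80360412597656), (78.39756774902344, 83.14273071289062), 151.67213439941406)
captop ((527.5799560546875, 223.9624481201172), 25.692487716674805) ((527.7442626953125, 226.1908416748047), (35.698612213134766, 50.61298751831055), 88.78791046142578)
captop ((527.3472290039062, 222.61532592773438), 25.23756217956543) ((526.2974853515625, 226.21905517578125), (35.693843841552734, 47.71882629394531), 88.78791046142578)
base ((559.6455688476562, -208.93606567382812), 51.49477767944336) ((560.1192016601562, -208.7822723388672), (99.91213989257812, 103.05725860595703), 174.06832885742188)
sp (396, 189, 5, 7)
top predict seat proj [399.5 193.3] [401.5 192.7]
side cap box (255, 191, 14, 15) ((261.0715026855469, 197.59503173828125), (10.115273475646973, 14.84412956237793), 33.11656951904297)
side predict seat proj [387.4 224.5] [388.2 217.4]
```

View pics/crop1.png

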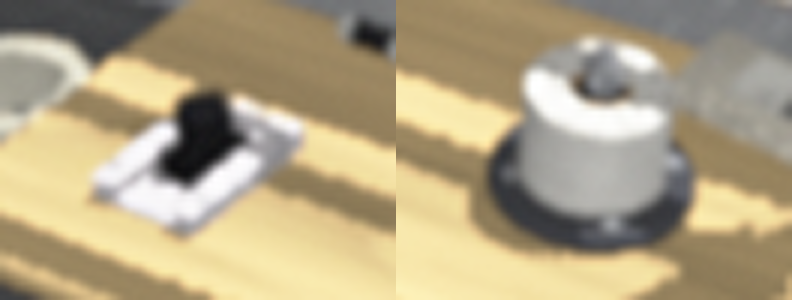

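Add to h.py:
```python
from scipy.spatial.transform import Rotation as Ro
np.set_printoptions(precision=2,suppress=True)
def go(p,yaw=None):
    s=arm.read_state(); r=Ro.from_quat(s["ee_rot"]); d=r.inv().apply(np.array(p,float)-s["position"])
    x=r.as_matrix()[:,0]; cy=np.arctan2(x[1],x[0])
    rv=np.zeros(3)
    if yaw is not None:
        t=Ro.from_matrix(np.array([[np.cos(yaw),np.sin(yaw),0],[np.sin(yaw),-np.cos(yaw),0],[0,0,-1]])); rv=(r.inv()*t).as_rotvec()
    print("t",s["clock"],"pos",s["position"],"yaw",cy,"F",s["contact_force"],"w",s["gripper_width"],s["grasp_force"],"d",d,"rv",rv)
```

Run:
```python
from h import *
print(ray("top",253.5,198.7,161),ray("top",253.5,216.7,128),ray("side",388.7,224.7,182))
K=229.2
go([527,229.1,230],-1.593); go([527,229.1,190],-1.593)
```

```text
[553.76 223.64 161.  ] [500.63 230.52 128.  ] [ 557.1  -210.69  182.  ]
t 0.1 pos [258.5  568.47 230.34] yaw -0.4269428123185853 F [-0.27 -1.25 -0.38] w 85.10714398515343 0.0 d [384.93 197.72   0.77] rv [ 0.   -0.    1.17]
t 0.1 pos [258.5  568.47 230.34] yaw -0.4269428123185853 F [-0.27 -1.25 -0.38] w 85.10714398515343 0.0 d [384.92 197.64  40.77] rv [ 0.   -0.    1.17]
```

Run:
```python
from h import *
for n,b in(("top",(240,268,190,226)),("side",(245,280,180,212))):
    w=cloud(n,np.load(f"{n}0.npy"))[b[2]:b[3],b[0]:b[1]]
    for z in (146,152):
        m=w[...,2]>z; p=w[m]; m2=m&(abs(w[...,1]-229)<35)&(abs(w[...,0]-525)<45);p=w[m2]; print(n,z,m2.sum(),p.mean(0),p.min(0),p.max(0))
```

```text
top 146 103 [527.08 228.49 160.54] [511.33 212.83 148.92] [541.3  244.15 165.77]
top 152 102 [527.09 228.64 160.65] [511.33 213.04 153.47] [541.3  244.15 165.77]
side 146 83 [524.04 224.79 157.95] [508.86 210.44 146.47] [546.52 247.34 166.91]
side 152 69 [524.61 225.84 159.85] [508.86 210.44 152.07] [546.52 247.34 166.91]
```

The rows are not in the units I measure in: shifts go in shares of 750 mm and turns go in shares of 2 pi rad. I convert before sending: 385 mm is 0.5133, 363 mm is 0.484, 1.165 rad is 0.1854.

pendant(
  steps=[
    [[0.0533, 0.0267, 0, 0, 0, 0.0175], [0.1067, 0.0547, 0, 0, 0, 0.0366], [0.1627, 0.0827, 0, 0, 0, 0.0557], [0.22, 0.112, 0, 0, 0, 0.0748], [0.28, 0.1427, 0, 0, 0, 0.0939], [0.336, 0.172, 0, 0, 0, 0.113], [0.3893, 0.2, 0, 0, 0, 0.1321], [0.44, 0.2267, 0, 0, 0, 0.1496], [0.484, 0.248, 0, 0, 0, 0.1671], [0.5133, 0.264, 0, 0, 0, 0.1854]],
  ],
  aperture=60,
)

```text
clock: 1.1
position: [528.2, 227.1, 230.8]
ee_rot: [-0.697, 0.717, 0.0, -0.001]
contact_force: [0.8, 1.0, -0.8]
gripper_width: 59.9
grasp_force: 0.0
```

Run:
```python
from h import *
go([527,228.6,133],-1.593)
```

```text
t 1.1 pos [528.17 227.11 230.77] yaw -1.5984365415270794 F [ 0.79  1.03 -0.84] w 59.87453276441573 0.0 d [-1.52  1.13 97.77] rv [ 0.   -0.   -0.01]
```

Converted, 97 mm is 0.1293, 92 mm is 0.1227.

pendant(
  steps=[
    [[-0.0013, 0.0013, 0.04, 0, 0, 0], [-0.0013, 0.0013, 0.0867, 0, 0, 0], [-0.0013, 0.0013, 0.112, 0, 0, 0], [-0.0013, 0.0013, 0.1227, 0, 0, 0], [-0.0013, 0.0013, 0.1293, 0, 0, 0], [-0.0013, 0.0013, 0.1293, 0, 0, 0]],
  ],
)

```text
clock: 1.7
position: [526.4, 230.6, 134.4]
ee_rot: [-0.7, 0.714, -0.0, 0.0]
contact_force: [0.1, 0.1, 0.4]
gripper_width: 60.0
grasp_force: 0.0
```

```bash
python3 -c "
from h import *
go([527,228.6,133])"
```

```text
t 1.7 pos [526.36 230.55 134.41] yaw -1.5914955341659036 F [0.14 0.1  0.36] w 59.97903343130532 0.0 d [ 1.94 -0.68  1.41] rv [0. 0. 0.]
```

Converted, 2 mm is 0.0027, 1 mm is 0.0013.

pendant(
  steps=[
    [[0.0013, 0, 0, 0, 0, 0], [0.0027, 0, 0, 0, 0, 0], [0.0027, 0, 0, 0, 0, 0], [0.0027, 0, 0, 0, 0, 0], [0.0027, 0, 0, 0, 0, 0], [0.0027, 0, 0, 0, 0, 0], [0.0027, 0, 0, 0, 0, 0], [0.0027, 0, 0, 0, 0, 0]],
  ],
  aperture=20,
)

```text
clock: 2.5
position: [526.9, 228.8, 135.8]
ee_rot: [-0.7, 0.714, -0.0, 0.001]
contact_force: [-0.3, -0.4, 6.1]
gripper_width: 31.9
grasp_force: 60.0
```

```bash
python3 -c "
from h import *
go([440,230,140])"
```

```text
t 2.5 pos [526.87 228.8  135.82] yaw -1.5912815435450844 F [-0.26 -0.35  6.07] w 31.87099851292973 60.033928379416466 d [ 0.57 86.87 -4.38] rv [0. 0. 0.]
```

Converted, 30 mm is 0.04, -2.5 mm is -0.0033.

pendant(
  steps=[
    [[0, 0, -0.0027, 0, 0, 0], [0, 0.004, -0.0033, 0, 0, 0], [0, 0.0133, -0.0033, 0, 0, 0], [0, 0.0267, -0.0033, 0, 0, 0], [0, 0.04, -0.0033, 0, 0, 0], [0, 0.04, -0.0033, 0, 0, 0]],
  ],
)

```text
clock: 3.1
position: [494.5, 228.7, 136.8]
ee_rot: [-0.7, 0.714, 0.0, -0.001]
contact_force: [0.3, -0.4, 0.1]
gripper_width: 31.8
grasp_force: 59.4
```

```bash
python3 -c "
from h import *
go([435,230,140])"
```

```text
t 3.1 pos [494.46 228.73 136.78] yaw -1.590837550752422 F [ 0.26 -0.36  0.06] w 31.80847584007237 59.429050236940384 d [-0.08 59.47 -3.16] rv [0. 0. 0.]
```

Sliding freely; continue out, then lift.

Converted, -80 mm is -0.1067, 64 mm is 0.0853.

pendant(
  steps=[
    [[0, 0.0133, 0, 0, 0, 0], [0, 0.0293, 0, 0, 0, 0], [0, 0.0467, 0, 0, 0, 0], [0, 0.064, 0, 0, 0, 0], [0, 0.0773, 0, 0, 0, 0], [0, 0.0853, 0, 0, 0, 0], [0, 0.0853, 0, 0, 0, 0], [0, 0.0853, -0.0133, 0, 0, 0], [0, 0.0853, -0.0533, 0, 0, 0], [0, 0.0853, -0.1067, 0, 0, 0]],
  ],
)

```text
clock: 4.1
position: [431.9, 229.6, 216.9]
ee_rot: [-0.699, 0.715, -0.0, -0.002]
contact_force: [0.5, 0.3, 0.1]
gripper_width: 31.4
grasp_force: 59.5
```

Run:
```python
from h import *
go([559,-209,230],-1.593)
im,d=viewer.get_image("side"); w=cloud("side",d)
cv2.imwrite("pics/s1.png",cv2.resize(im[130:280,180:420],(720,450)))
```

```text
t 4.1 pos [431.85 229.64 216.86] yaw -1.5922381036609807 F [0.46 0.25 0.08] w 31.418416963358855 59.49618246406317 d [ 435.85 -136.49  -12.21] rv [ 0. -0.  0.]
```

View pics/s1.png

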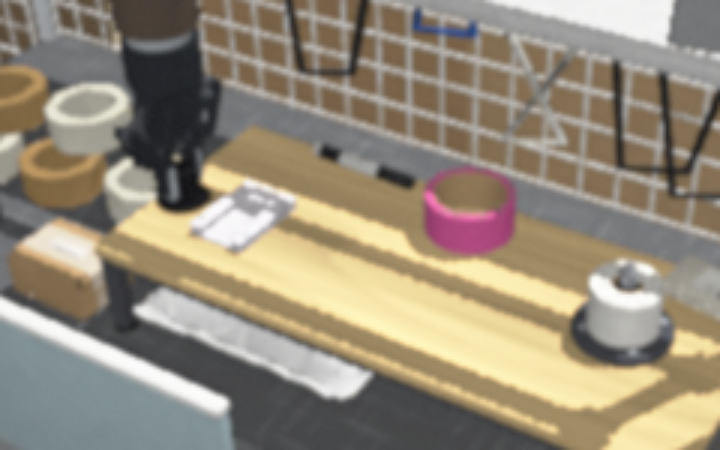

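The cap hangs level in the fingers at crop (183,185), clear of the keeper, which is empty at (243,213). Now I'll carry it over the holder.

Converted, 410 mm is 0.5467, 380 mm is 0.5067.

pendant(
  steps=[
    [[0.0267, -0.008, -0.0333, 0, 0, 0], [0.08, -0.024, -0.0333, 0, 0, 0], [0.1413, -0.044, -0.0333, 0, 0, 0], [0.204, -0.064, -0.0333, 0, 0, 0], [0.2667, -0.084, -0.0333, 0, 0, 0], [0.3293, -0.1027, -0.0333, 0, 0, 0], [0.392, -0.1227, -0.0333, 0, 0, 0], [0.4533, -0.1427, -0.0333, 0, 0, 0], [0.5067, -0.1587, -0.0333, 0, 0, 0], [0.5467, -0.1707, -0.0333, 0, 0, 0]],
  ],
)

```text
clock: 5.15
position: [552.3, -185.4, 242.2]
ee_rot: [-0.699, 0.715, -0.001, 0.0]
contact_force: [-0.1, -0.8, -0.0]
gripper_width: 31.8
grasp_force: 59.6
```

pendant(
  steps=[
    [[0.0213, -0.0067, 0, 0, 0, 0], [0.032, -0.0107, 0, 0, 0, 0], [0.0347, -0.0113, 0, 0, 0, 0], [0.0347, -0.0113, 0, 0, 0, 0], [0.0347, -0.0113, 0, 0, 0, 0]],
  ],
)

```text
clock: 5.65
position: [559.5, -207.3, 242.1]
ee_rot: [-0.7, 0.714, -0.0, 0.0]
contact_force: [-0.2, 0.6, 0.2]
gripper_width: 31.7
grasp_force: 59.6
```

Run:
```python
from h import *
go([559,-209,240],-1.593)
a=[]
for n,(x,y) in(("side",(350,170)),("top",(350,150))):
    im,d=viewer.get_image(n); a.append(cv2.resize(im[y:y+80,x:x+80],(400,400),interpolation=cv2.INTER_CUBIC)); cv2.imwrite(f"pics/{n}2raw.png",im)
    np.save(n+"2.npy",d)
cv2.imwrite("pics/s2.png",np.hstack(a))
```

```text
t 5.65 pos [ 559.47 -207.33  242.11] yaw -1.5902832433374556 F [-0.19  0.65  0.21] w 31.717826467618774 59.56691164523363 d [1.68 0.43 2.11] rv [-0.  0.  0.]
```

View pics/s2.png

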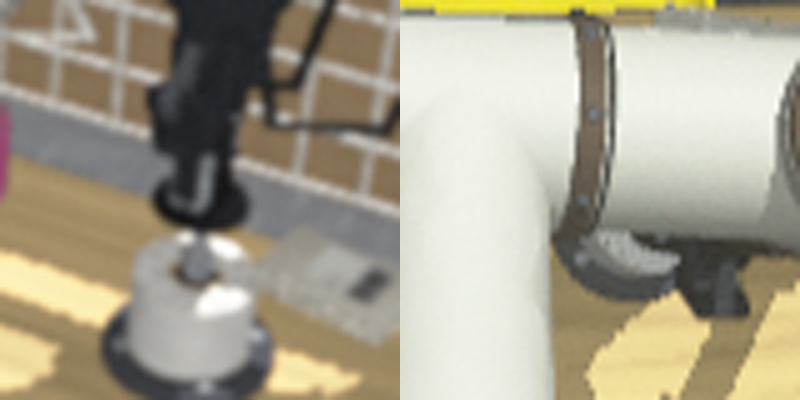

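Side crop: the flange centre (202,203) is directly above the spindle tip (200,240), so they line up. Lowering.

Converted, 31 mm is 0.0413, 28 mm is 0.0373.

pendant(
  steps=[
    [[0.002, 0, 0.008, 0, 0, 0], [0.002, 0, 0.016, 0, 0, 0], [0.002, 0, 0.024, 0, 0, 0], [0.002, 0, 0.0307, 0, 0, 0], [0.002, 0, 0.0373, 0, 0, 0], [0.002, 0, 0.0413, 0, 0, 0], [0.002, 0, 0.0413, 0, 0, 0], [0.002, 0, 0.0413, 0, 0, 0]],
  ],
)

```text
clock: 6.55
position: [559.6, -210.1, 210.9]
ee_rot: [-0.7, 0.714, -0.0, 0.0]
contact_force: [0.9, 0.4, -0.5]
gripper_width: 31.6
grasp_force: 59.6
```

```bash
python3 -c "
from h import *
go([559,-209,203])"
```

```text
t 6.55 pos [ 559.6  -210.05  210.9 ] yaw -1.5918103102527699 F [ 0.87  0.42 -0.51] w 31.63266144313283 59.566529765725136 d [-1.04  0.63  7.9 ] rv [0. 0. 0.]
```

Converted, 7 mm is 0.0093, 6 mm is 0.008.

pendant(
  steps=[
    [[0, 0, 0.0027, 0, 0, 0], [0, 0, 0.0053, 0, 0, 0], [0, 0, 0.008, 0, 0, 0], [0, 0, 0.0093, 0, 0, 0], [0, 0, 0.0093, 0, 0, 0]],
  ],
)

```text
clock: 7.05
position: [559.2, -210.1, 204.0]
ee_rot: [-0.7, 0.714, 0.0, -0.0]
contact_force: [-0.9, -0.9, 0.3]
gripper_width: 31.6
grasp_force: 59.8
```

pendant(
  steps=[
    [[0, 0, 0.002, 0, 0, 0], [0, 0, 0.004, 0, 0, 0], [0, 0, 0.004, 0, 0, 0], [0, 0, 0.004, 0, 0, 0]],
  ],
)

```text
clock: 7.45
position: [559.8, -210.3, 202.0]
ee_rot: [-0.7, 0.714, -0.001, 0.0]
contact_force: [-1.9, -1.2, 5.0]
gripper_width: 31.7
grasp_force: 60.2
```

pendant(
  steps=[
    [[0, 0, 0.002, 0, 0, 0], [0, 0, 0.004, 0, 0, 0], [0, 0, 0.004, 0, 0, 0], [0, 0, 0.004, 0, 0, 0]],
  ],
)

```text
clock: 7.85
position: [559.1, -209.8, 197.1]
ee_rot: [-0.699, 0.715, 0.0, 0.0]
contact_force: [-0.3, -0.4, -2.7]
gripper_width: 31.5
grasp_force: 60.2
```

Converted, 2 mm is 0.0027, 1 mm is 0.0013.

pendant(
  steps=[
    [[0, 0, 0.0013, 0, 0, 0], [0, 0, 0.0027, 0, 0, 0], [0, 0, 0.0027, 0, 0, 0], [0, 0, 0.0027, 0, 0, 0]],
  ],
)

```text
clock: 8.25
position: [559.6, -209.8, 195.5]
ee_rot: [-0.7, 0.715, 0.0, 0.0]
contact_force: [-0.3, 1.0, -1.8]
gripper_width: 32.1
grasp_force: 60.4
```

pendant(
  steps=[
    [[0, 0, 0.0013, 0, 0, 0], [0, 0, 0.0027, 0, 0, 0], [0, 0, 0.0027, 0, 0, 0], [0, 0, 0.0027, 0, 0, 0]],
  ],
)

```text
clock: 8.65
position: [559.6, -210.0, 194.9]
ee_rot: [-0.7, 0.714, -0.001, 0.0]
contact_force: [-1.8, 1.6, 6.2]
gripper_width: 31.9
grasp_force: 60.9
```

Converted, 2 mm is 0.0027, 1 mm is 0.0013.

pendant(
  steps=[
    [[0, 0, 0.0013, 0, 0, 0], [0, 0, 0.0027, 0, 0, 0], [0, 0, 0.0027, 0, 0, 0], [0, 0, 0.0027, 0, 0, 0]],
  ],
)

```text
clock: 9.05
position: [559.7, -210.0, 194.8]
ee_rot: [-0.7, 0.714, -0.001, 0.0]
contact_force: [-4.9, 4.1, 12.7]
gripper_width: 31.7
grasp_force: 61.8
```

pendant(
  steps=[
    [[0, 0, 0.0013, 0, 0, 0], [0, 0, 0.0013, 0, 0, 0], [0, 0, 0.0013, 0, 0, 0], [0, 0, 0.0013, 0, 0, 0]],
  ],
)

```text
clock: 9.45
position: [559.7, -210.0, 194.8]
ee_rot: [-0.7, 0.714, -0.001, 0.0]
contact_force: [-6.0, 4.9, 16.4]
gripper_width: 31.1
grasp_force: 62.2
```

Run:
```python
from h import *
im,d=viewer.get_image("side"); cv2.imwrite("pics/s3.png",cv2.resize(im[180:260,340:440],(600,480),interpolation=cv2.INTER_CUBIC))
go([559,-209,195])
```

```text
t 9.5 pos [ 559.68 -209.99  194.81] yaw -1.5907042128435231 F [-6.98  4.53 15.92] w 31.285204242316603 62.186935767531395 d [-0.98  0.7  -0.2 ] rv [0. 0. 0.]
```

View pics/s3.png

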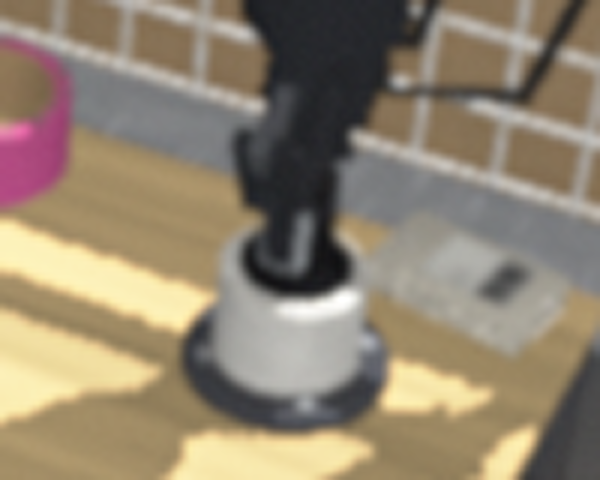

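The flange (300,265) lies flat on the roll, the stop is rigid with about 16 N down, and the grip is 62 N. Handing in.

```bash
python3 -c "
from bench import arm
print(arm.job_done())"
```

```text
the job is handed in; nothing more can be done
None
```

I slid the cap out of the keeper, snapped it onto the spindle until its flange lay flat on the label roll, and handed in with the fingers still gripping it (about 62 N) and pressing down (about 16 N) at about 9.5 s; the hand-in returned no verdict.

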